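# Unpin the product camera from its dock and slide it home on the close-up rail

## Robot

A 6-joint arm with a two-finger parallel gripper is mounted at the origin on the work surface. World frame = base frame: x ahead of the robot, y to its left, z up, the work surface at z = 0. Lengths are in m, angles in rad, forces in N, time in s.
With the tool pointing down it reaches from about 0.25 to 0.725 m from the base axis. Payload 4 kg.
Tool frame: the origin (TCP) lies at the very end of the fingers, on their centre line; the grasp point (between the pads) lies 19 mm behind it; z points along the fingers, y is the line along which they close (so a half turn about z gives the same grasp; the last joint's range is limited). The gripper opens to 85 mm and grips with 20 to 120 N. Pads are 22 mm wide; open, the fingers measure 114 mm over their backs; the gripper's body (76 mm by 85 mm) begins 54 mm behind the grasp point. The pads swing forward as they close: fully open they stand 13 mm farther back than shut.
Start: joints at [-1.105, 0.241, 0.005, 1.335, 0, 1.571], TCP at [0.225, -0.447, 0.231] pointing down, gripper open.
Joint ranges: [-2.72, 2.72], [-1.05, 1.87], [-1.09, 1.28], [-1.99, 2.15], [-1.42, 1.44], [-3.14, 3.14]. Speed limits (rad/s): [2.79, 2.79, 3.14, 3.14, 3.14, 3.14].

## Interface

Orientations are given as a unit quaternion [x, y, z, w].
In Python, from workcell import bot, vision, workorder gives the robot as it stands.
- The arm moves only by the shell command python3 -m creep 'ROWS' [OPENING]. ROWS is JSON, a list of rows, each a list of 2 entries, a list of its own where there are three numbers: the shift along the tool's x, y, z in mm, then the turn, a rotation vector about the tool's x, y, z in rad. In form: [[[dx, dy, dz], [wx, wy, wz]], ...]. A call has 1 to 12 rows; each row shifts and turns the commanded pose from where the row before left it, along the tool's axes as they then stand; what a row does not reach is not made up. A row lasts 1/8 s, in which the tool goes at most 62.5 mm and 10.7 degrees, less where a joint would pass 70% of its speed; a pose out of reach is approached as far as the arm can. A call is refused whole if a number of a shift passes 62.5 or a number of a turn 0.188, either way. A call with a gripper value outside its range is refused whole. OPENING is the finger opening in mm, from 0 to 85.4, set as the call begins (- or left out, the last holds). The fingers move at their own pace and stop on an object; the grip force is fixed at half the most. Time passes only in rows, so rows that do not move let the fingers close. It gives the time, the measured TCP pose, the force, the opening and the grip force at its end, in the units of the state.
- bot.get_obs(): the state, without advancing time (a new reading comes with each control period).
- vision.camera(name): name is "side" or "top" or "wrist"; returns a dict with "image" (400x640x3 uint8, blue, green, red), "z_map" (400x640 float32, m along the optical axis (not along the pixel's ray), 0 where there is no reading), "K" (3x3 intrinsics, pixels), "rvec" (rotation vector, rad) and "tvec" (3), from world to camera coordinates, as OpenCV has them; the wrist camera has in their place "tool_from_camera" (4x4, takes a point from camera to tool coordinates, whose origin is the TCP and whose axes are the flange's). Camera axes: x right, y down, z forward; pixel columns grow to the right and rows downward; lengths in m; the calibration is good to about 2 mm. A picture is of the moment at which its call begins: read the wrist's pose just before it.
- workorder.job_done(): hands the job in; it is judged then, once.
Trained networks look in a picture, given as the dict that the camera call returned (one of the last four; its "shot" number tells which), for a name from the list of things; names that differ only in an ending like _2 or _b are one class to them, and where a whole thing is asked for, a point or a joint stands for the part that bears it (a point fixed in the world has none). Each returns a list of dicts, best first, with "score" (0 to 1); they miss things now and then, are a little off and sometimes report something else, mostly with a low value. They report only what shows in the picture. A call takes as long as a camera call. They do not tell look-alikes from the thing itself.
- vision.spot_in(picture, query): "position" ([column, row] in pixels, amid what is visible of it).
- vision.place_of(picture, query): "position" ([column, row] in pixels: a listed point, or the origin of a listed thing).
The state is a dict: "clock": time; "joint_pos": joint angles; "joint_vel": joint speeds; "tau": joint torques, N m; "eef_pos": TCP position; "tool_rot": TCP orientation; "ft_force": force on the tool from outside, world axes, zero at the start; "ft_torque": the same for the moment, N m; "grip_width": finger opening in m; "grasp_force": force on a finger pad.
Only numpy, scipy, OpenCV 4.12 (cv2) and the standard library are available. Lean on these libraries where they do the work, as an engineer would, in place of code of your own. Each camera call takes 0.05 s, during which the arm holds its last target. There are 200 camera calls.

## Task

Move the small silver camera from its parking dock to the close-up rail: pull up the red T-handle of the sprung index plunger that pins the camera's plate and give it a quarter turn so that it stays latched open when you let go, then draw the camera out through the dock's open end. Feel its plate into the open end of the rail's track and slide it fully home against the red end stop, without forcing it at the mouth or ramming the stop, so that the lens looks out through the black shield at the vase. Leave the camera upright and let go of it, the plunger latched open, and everything else where it stands.

Things in the scene. Friction and masses are not known exactly. Their poses are not given: they have to be found in the camera images.
- dock: parking dock fixed on the worktop. Grey bed 165 x 84 mm, 16 mm high; its top is the floor of a T-track along the dock's own x, open only at the +x end. Origin at table height; bed from x = -90 to +75 mm, y = -42 to +42 mm. A bridge at x = -63 mm carries the upright index plunger; a back wall stands at x = -80 mm
- dock_mouth (a point): dock's open end: middle of the track floor at dock x = -5 mm, axes as the dock's. Side walls and overhanging lips run from here to the back: inside 54 mm wide and 9 mm high, 38 mm between the lips, lips' top 30 mm above the table. On the +x side only the bare bed
- plunger (a joint): lift of the plunger's pin, m: 0 = down through the plate, limit 0.011. A spring pushes it down, 3.5 N (down) to 7 N (up). The handle cannot turn until lifted 8 mm (a cross key sits in a slot); lifted, turned a quarter turn either way (60 degrees or more) and let down, the key rests on the slot's jaws and it stays at about 0.008, pin clear of the plate
- handle: red T-handle on the plunger: bar 44 mm along its own y, 12 mm thick (x), 14 mm high; origin at the bar's centre, 85 mm above the table when down. Pinned: bar across the track (its y along the dock's y); latched: bar along the track. Turns to just past 90 degrees. Below it an 8 mm stem, then 23 mm square jaws, top 58 mm above the table. The camera's back is 62 mm from its axis
- camera: silver and black camera on a long dark T-plate, 0.33 to 0.55 kg. Origin at the centre of its box: 42 mm along its own x (the lens way), 58 mm wide (y, grip across this), 62 mm high; z up. A lens, diameter 42 mm, stands 36 mm out of the +x face. Starts pinned in the dock, its x along the dock's +x, origin at dock x = 20 mm and 65 mm above the table
- plate_front (a point): middle of the lower front edge of the camera's plate, 30 mm ahead of and 49 mm below the camera's origin, same axes. The plate: flange 50 mm wide, 6 mm thick, 128 mm long (camera x = -98 to +30 mm), with an 11 mm square hole for the pin at x = -83 mm; on it a neck 30 mm wide, 12 mm high (x = -35 to +20 mm) carries the box
- rail: close-up rail fixed on the worktop: grey bed 210 x 108 mm, 13 mm high, origin in its middle at table height. On it an aluminium T-track plate (x = -105 to +90 mm, 84 mm wide, floor 16 mm above the table) along the rail's own x, open only at the -x end. It is bolted through slots: it does not move, but its middle lies 0 to 7 mm to either side (rail y) of the bed's middle. Home: camera at rail x = 60 mm
- rail_mouth (a point): where the track's walls and lips begin: rail x = -35 mm, track floor height, on the bed's middle line (the track itself is 0 to 7 mm off it: feel or see where). Walls 54 mm apart, 9 mm high (2 mm play each side of the plate), square-ended, no lead-in; 38 mm between lips; lips' top 30 mm above the table; they end at the stop. Before the mouth 70 mm of bare floor
- shield (a point): middle of the back face of the black upright shield at rail x = 87 mm, 110 mm above the table; 4 mm thick, 182 mm wide, top at 190 mm; its lens opening is 74 mm wide and reaches up to 100 mm. Home, the camera's box stands 6 mm from it: no room for a gripper above the camera over about the last 20 mm, but its back is free to be pushed from behind, above the lips
- stop: red end stop of the rail, 60 mm wide, 10 mm high. Origin: at track floor height at rail x = 90 mm, middle of the face that the plate's front end meets; axes as the rail's. Track and stop must not be forced: at most 80 N in all between camera and rail; sliding takes about 2 to 6 N
- vase: blue-grey stone vase, 142 mm tall, 86 mm wide, standing on the white turntable in front of the rail; origin under its centre. A bystander: leave alone
- label_roll: roll of white labels standing on end, 84 mm across, 58 mm high; origin under its centre. Bystander
- candle_holder: cream stone candle holder, 68 mm across, 90 mm high; origin under its centre. Bystander
- bowl: dark red stone bowl, 110 mm across, 50 mm high; origin under its centre. Bystander
- lens_cap: black lens cap lying flat, 48 mm across, 9 mm high; origin under its centre. Bystander
- brush: wooden dusting brush lying flat, 150 mm long, up to about 30 mm high. Bystander
- tumbler: honey-coloured stone tumbler, 68 mm across, 75 mm high; origin under its centre. Bystander
There are look-alikes about, which are no part of the job. Leave any green look-alike of the dock alone.

How it is judged:
By the outcome, as a careful person would: the job done as asked, in the order asked, and still so for the second after the job is handed in, with the robot touching nothing.
It also fails if it takes over 72 s, if anything falls off the work surface, if the arm or the gripper's body presses on something with over 40 N, if the wrist force passes 120 N, or if a joint passes its speed limit or range.

## Working session

There is one attempt and no reset: what is moved stays moved. The work goes in short steps, Python scripts to look and compute and a shell command to move; the robot and the scene stay as the last step left them, time stands still between calls to the robot, and variables do not carry over. Pictures are saved under pics/ and viewed, at most 10 in all, crops included, and the job is handed in when it is done.

```bash
mkdir -p pics; ls; cat > h.py <<'E'
import numpy as np, cv2, json
from scipy.spatial.transform import Rotation as R
from workcell import bot, vision, workorder
def cam(name):
    o=bot.get_obs(); p=vision.camera(name)
    if name=="wrist":
        T=np.eye(4);T[:3,:3]=R.from_quat(o["tool_rot"]).as_matrix();T[:3,3]=o["eef_pos"]
        p["W"]=T@np.array(p["tool_from_camera"])
    else:
        M=np.eye(4);M[:3,:3]=cv2.Rodrigues(np.array(p["rvec"],float))[0];M[:3,3]=np.ravel(p["tvec"]);p["W"]=np.linalg.inv(M)
    return p
def ray(p,uv):
    K=p["K"];d=np.array([(uv[0]-K[0][2])/K[0][0],(uv[1]-K[1][2])/K[1][1],1.]);return p["W"][:3,3],p["W"][:3,:3]@d
def atz(p,uv,z):
    o,d=ray(p,uv);return o+d*(z-o[2])/d[2]
def dep(p,uv):
    o,d=ray(p,uv);u,v=int(round(uv[0])),int(round(uv[1]));return o+d*p["z_map"][v,u]
def tri(rs):
    A=0;b=0
    for o,d in rs:
        d=d/np.linalg.norm(d);P=np.eye(3)-np.outer(d,d);A=A+P;b=b+P@o
    return np.linalg.solve(A,b)
def cloud(p):
    z=p["z_map"];v,u=np.mgrid[:z.shape[0],:z.shape[1]];K=np.array(p["K"])
    c=np.stack([(u-K[0,2])/K[0,0]*z,(v-K[1,2])/K[1,1]*z,z],-1)
    w=c@p["W"][:3,:3].T+p["W"][:3,3];w[z<=0]=np.nan;return w
E
python3 - <<'E'
from h import *
np.set_printoptions(precision=4,suppress=True)
P={n:cam(n) for n in("top","side")}
for n,p in P.items():
    cv2.imwrite(f"pics/{n}0.png",p["image"]);print(n,p["W"][:3,3],p["W"][:3,2])
    for q in["dock","dock_mouth","handle","camera","plate_front","rail","rail_mouth","shield","stop","vase"]:
        for d in vision.place_of(p,q)[:3]: print(n,q,np.round(d["position"],1),round(d["score"],2))
print(bot.get_obs())
E
```

```text
pics
top [0.3458 0.0239 1.5112] [ 0.146  -0.0049 -0.9893]
top dock [487.2 230.9] 0.75
top dock [418.4 207.8] 0.66
top dock [171.8 239.2] 0.5
top dock_mouth [488.3 228.3] 0.81
top dock_mouth [421.6 208.9] 0.56
top dock_mouth [257. 248.] 0.29
top handle [331.8 270. ] 0.69
top handle [517.8 230.7] 0.66
top handle [443.2 205. ] 0.64
top camera [414.1 204.8] 0.67
top plate_front [399.5 208.2] 0.89
top rail [282.4 245.5] 0.59
top rail_mouth [295.2 237.4] 0.67
top shield [251.9 249.8] 0.85
top stop [268.6 146.1] 0.47
top stop [256.8 247.6] 0.36
top vase [173.2 238.3] 0.74
side [ 0.3333 -0.9344  1.2548] [ 0.1596  0.6218 -0.7667]
side dock [337.  363.9] 0.78
side dock [338.9 292.1] 0.67
side dock_mouth [337.2 359.9] 0.77
side dock_mouth [338.8 290.4] 0.75
side handle [335.1 275.5] 0.63
side handle [346.9 294.9] 0.54
side handle [335.5 373.8] 0.53
side camera [334.8 273.7] 0.86
side plate_front [335.9 271.3] 0.67
side rail [281.8 196.7] 0.81
side rail_mouth [291.  199.9] 0.64
side shield [272.8 160.7] 0.78
side stop [271.3 179.1] 0.56
side vase [270.3 133.2] 0.75
{'clock': 1.1, 'joint_pos': array([-1.105 ,  0.2406,  0.005 ,  1.3352, -0.    ,  1.5708]), 'joint_vel': array([-0.0022,  0.0017,  0.002 , -0.0004, -0.0008, -0.0025]), 'tau': array([ -0.0003, -37.2219,  25.2695,   0.0012,  -0.0001,  -0.    ]), 'eef_pos': array([ 0.2246, -0.4467,  0.2313]), 'tool_rot': array([ 0.973 ,  0.2308, -0.    , -0.    ]), 'ft_force': array([-0.526 ,  0.3001,  0.3553]), 'ft_torque': array([ 0.04  , -0.0316,  0.0298]), 'grasp_force': 0.0, 'grip_width': 0.08553707467227896}
```

View pics/top0.png

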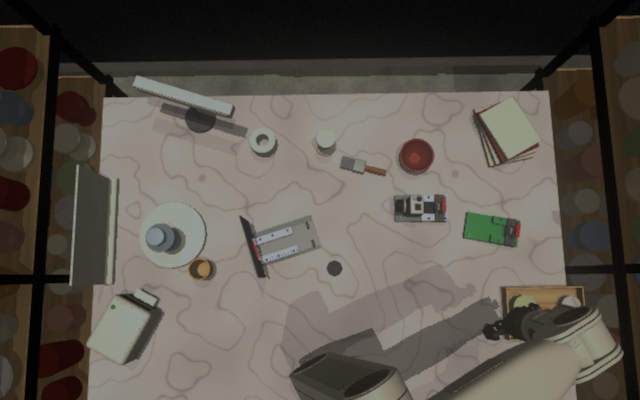

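View pics/side0.png

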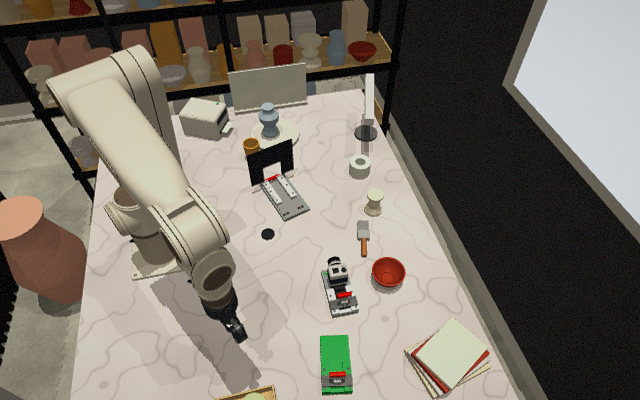

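The top view shows the grey dock with camera at about (420,208), its red handle at (440,203), and the green look-alike at (491,230). The rail is at (283,243), with the shield at (254,248) on the vase side. In the side view the camera is at (337,272) and the rail at (283,196).

```bash
python3 - <<'E'
from h import *
np.set_printoptions(precision=4,suppress=True)
t=cam("top");s=cam("side")
print("handle",atz(t,(441.5,204),.085),dep(t,(441,203)))
print("camera",tri([ray(t,(414.1,204.8)),ray(s,(334.8,273.7))]))
print("pf",tri([ray(t,(399.5,208.2)),ray(s,(335.9,271.3))]))
print("shield",tri([ray(t,(251.9,249.8)),ray(s,(272.8,160.7))]))
print("mouth",tri([ray(t,(295.2,237.4)),ray(s,(291,199.9))]))
for n,p,q in(("rail corners",t,[(313,217),(321,246),(262,276),(241,217)]),("dock corners",t,[(395,222),(396,196),(446,195),(446,221)])):
    for c in q: print(n,atz(p,c,.014))
o=bot.get_obs();print(np.array(cam("wrist")["tool_from_camera"]));print(R.from_quat(o["tool_rot"]).as_matrix())
E
```

```text
handle [ 0.5561 -0.3457  0.085 ] [ 0.5637 -0.352   0.0553]
camera [ 0.5529 -0.2651  0.0664]
pf [ 0.5591 -0.2287  0.0153]
shield [0.4318 0.229  0.1167]
mouth [0.4729 0.1064 0.0194]
rail corners [0.5319 0.0494 0.014 ]
rail corners [0.4389 0.0254 0.014 ]
rail corners [0.3482 0.2123 0.014 ]
rail corners [0.536  0.2795 0.014 ]
dock corners [ 0.5111 -0.2123  0.014 ]
dock corners [ 0.5953 -0.2189  0.014 ]
dock corners [ 0.5957 -0.3802  0.014 ]
dock corners [ 0.5114 -0.3755  0.014 ]
[[ 0.0002 -0.965  -0.2623  0.066 ]
 [ 1.      0.0003 -0.0003  0.0003]
 [ 0.0003 -0.2623  0.965  -0.1428]
 [ 0.      0.      0.      1.    ]]
[[ 0.8935  0.4492  0.    ]
 [ 0.4492 -0.8935 -0.    ]
 [ 0.      0.     -1.    ]]
```

```bash
cat >> h.py <<'E'
def plan(pos,az,n):
    "rows from the present pose to TCP pos (None: stay), tool down with tool x at azimuth az (deg)"
    o=bot.get_obs();p=np.array(o["eef_pos"]);r=R.from_quat(o["tool_rot"]);a=np.radians(az)
    x=np.array([np.cos(a),np.sin(a),0]);z=np.array([0,0,-1.]);g=R.from_matrix(np.stack([x,np.cross(z,x),z],1))
    w=(r.inv()*g).as_rotvec()/n;d=(np.array(pos)-p)/n*1000;out=[]
    for i in range(n):
        out.append([[round(float(v),1) for v in r.inv().apply(d)],[round(float(v),3) for v in w]]);r=r*R.from_rotvec(w)
    print(json.dumps(out).replace(" ",""))
E
python3 -c "
from h import *
plan([.525,-.28,.27],180,16)"
```

```text
[[[21.5,-0.9,-2.4],[0.0,-0.0,-0.167]],[[21.3,2.7,-2.4],[0.0,-0.0,-0.167]],[[20.6,6.2,-2.4],[0.0,-0.0,-0.167]],[[19.2,9.5,-2.4],[0.0,-0.0,-0.167]],[[17.4,12.6,-2.4],[0.0,-0.0,-0.167]],[[15.0,15.3,-2.4],[0.0,-0.0,-0.167]],[[12.3,17.6,-2.4],[0.0,-0.0,-0.167]],[[9.2,19.4,-2.4],[0.0,-0.0,-0.167]],[[5.8,20.7,-2.4],[0.0,-0.0,-0.167]],[[2.3,21.4,-2.4],[0.0,-0.0,-0.167]],[[-1.3,21.4,-2.4],[0.0,-0.0,-0.167]],[[-4.9,20.9,-2.4],[0.0,-0.0,-0.167]],[[-8.3,19.8,-2.4],[0.0,-0.0,-0.167]],[[-11.5,18.2,-2.4],[0.0,-0.0,-0.167]],[[-14.3,16.0,-2.4],[0.0,-0.0,-0.167]],[[-16.8,13.4,-2.4],[0.0,-0.0,-0.167]]]
```

```bash
python3 -m creep '[[[22,-1,-3],[0,0,-0.167]],[[21,3,-3],[0,0,-0.167]],[[21,6,-3],[0,0,-0.167]],[[19,10,-3],[0,0,-0.167]],[[17,13,-3],[0,0,-0.167]],[[15,15,-2],[0,0,-0.167]],[[12,18,-2],[0,0,-0.167]],[[9,19,-2],[0,0,-0.167]],[[6,21,-2],[0,0,-0.167]],[[2,21,-2],[0,0,-0.167]],[[-1,21,-2],[0,0,-0.167]],[[-5,21,-2],[0,0,-0.167]]]'
python3 -m creep '[[[-8,20,-2],[0,0,-0.167]],[[-12,18,-2],[0,0,-0.167]],[[-14,16,-2],[0,0,-0.167]],[[-17,13,-2],[0,0,-0.167]],[[0,0,0],[0,0,0]],[[0,0,0],[0,0,0]]]'
python3 - <<'E'
from h import *
np.set_printoptions(precision=4,suppress=True)
p=cam("wrist");cv2.imwrite("pics/w1.png",p["image"]);np.savez("w1.npz",c=cloud(p),i=p["image"])
print(p["K"][0][0],p["W"][:3,3])
for q in["handle","camera","plate_front","dock","dock_mouth"]:
    for d in vision.place_of(p,q)[:2]: print(q,d["position"],round(d["score"],2),dep(p,d["position"]))
print(bot.get_obs()["eef_pos"],R.from_quat(bot.get_obs()["tool_rot"]).as_matrix()[:,0])
E
```

```text
clock: 2.75
eef_pos: [0.4508, -0.3228, 0.2603]
tool_rot: [0.327, 0.945, -0.0, -0.0]
ft_force: [0.2, 0.4, -0.4]
grip_width: 0.0853
grasp_force: 0.0
clock: 3.5
eef_pos: [0.5252, -0.2823, 0.2681]
tool_rot: [0.003, 1.0, 0.0, -0.0]
ft_force: [0.5, -0.0, -0.5]
grip_width: 0.0855
grasp_force: 0.0
342.1243606296843 [ 0.4592 -0.2822  0.4109]
handle [253.4, 198.1] 0.64 [ 0.5512 -0.3495  0.0927]
camera [335.1, 191.0] 0.66 [ 0.5434 -0.2706  0.0971]
camera [255.3, 199.6] 0.65 [ 0.5529 -0.3478  0.0922]
plate_front [358.2, 179.8] 0.77 [ 0.5334 -0.2485  0.0936]
dock [132.0, 122.4] 0.65 [ 0.4833 -0.4982  0.016 ]
dock [317.3, 179.0] 0.63 [ 0.5327 -0.2874  0.0921]
dock_mouth [119.5, 121.1] 0.66 [ 0.4818 -0.5117  0.0168]
[ 0.5252 -0.2825  0.2685] [-1.      0.005  -0.0001]
```

View pics/w1.png

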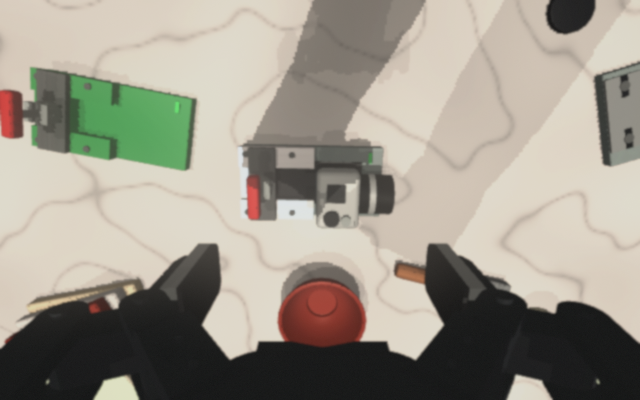

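The wrist view shows the dock at (310,185) with the red handle bar across the track at (253,198), and the camera at (340,197) with its lens to the right. The green look-alike is at (110,115), so it is clear. Next I fit the poses from the depth cloud.

```bash
python3 - <<'E'
from h import *
np.set_printoptions(precision=4,suppress=True)
f=np.load("w1.npz");c=f["c"];i=f["i"].astype(int)
reg=np.zeros(c.shape[:2],bool);reg[135:240,225:400]=True
red=(i[...,2]>110)&(i[...,1]<70)&(i[...,0]<80)&reg&(c[...,2]>.07)
P=c[red];print("handle",len(P),P.mean(0),P.min(0),P.max(0),cv2.minAreaRect((P[:,:2]*1000).astype(np.float32)))
def mar(m,n):
    P=c[m&reg];print(n,len(P),np.median(P[:,2]),cv2.minAreaRect((P[:,:2]*1000).astype(np.float32)),np.percentile(P,[1,99],axis=0).ravel())
z=c[...,2]
mar((z>.09)&(c[...,1]>-.33),"camtop")
mar((z>.026)&(z<.034)&(c[...,1]<-.28),"lips")
mar((z>.012)&(z<.034),"bed")
for y in np.arange(-.40,-.20,.008):
    m=reg&(abs(c[...,1]-y)<.004)&(z>.008)
    if m.any(): P=c[m];print(round(y,3),"x",P[:,0].min(),P[:,0].max(),"zmax",P[:,2].max())
E
```

```text
<stdin>:6: RuntimeWarning: Mean of empty slice.
  ret = um.true_divide(
Traceback (most recent call last):
ValueError: zero-size array to reduction operation minimum which has no identity
```

```bash
python3 - <<'E'
from h import *
np.set_printoptions(precision=4,suppress=True)
f=np.load("w1.npz");c=f["c"];i=f["i"].astype(int)
reg=np.zeros(c.shape[:2],bool);reg[135:240,225:400]=True
z=c[...,2];print(i[198,253],c[198,253])
red=(i[...,2]>2*i[...,1])&(i[...,2]>80)&reg&(z>.07)
def mar(m,n):
    P=c[m&reg];print(n,len(P))
    if len(P)>3:print(np.median(P,axis=0),cv2.minAreaRect((P[:,:2]*1000).astype(np.float32)),np.percentile(P,[1,99],axis=0).ravel())
mar(red,"handle")
mar((z>.09)&(c[...,1]>-.33),"camtop")
mar((z>.026)&(z<.034)&(c[...,1]<-.28),"lips")
mar((z>.012)&(z<.034),"bed")
for y in np.arange(-.40,-.19,.01):
    m=reg&(abs(c[...,1]-y)<.005)&(z>.008)
    if m.any(): P=c[m];print(round(y,3),"x",P[:,0].min(),P[:,0].max(),"zmax",P[:,2].max())
E
```

```text
[ 84  90 218] [ 0.5511 -0.3499  0.0927]
handle 316
[ 0.5555 -0.3505  0.0919] ((555.2186889648438, -350.50128173828125), (10.212944984436035, 34.24955368041992), 87.51722717285156) [ 0.5391 -0.3557  0.0903  0.5717 -0.3459  0.0935]
camtop 2435
[ 0.5515 -0.2679  0.0961] ((554.0187377929688, -267.9444885253906), (41.98428726196289, 58.03660202026367), 88.5448226928711) [ 0.5254 -0.2886  0.0909  0.5808 -0.2477  0.1008]
lips 2042
[ 0.5375 -0.3183  0.0302] ((552.6347045898438, -334.37628173828125), (86.98416137695312, 84.70701599121094), 88.62094116210938) [ 0.51   -0.3774  0.0263  0.594  -0.2923  0.0339]
bed 4736
[ 0.5355 -0.3089  0.0232] ((553.4927978515625, -295.60736083984375), (165.40765380859375, 84.8578109741211), 88.6164779663086) [ 0.5099 -0.3772  0.0142  0.5941 -0.2148  0.0336]
-0.38 x 0.5093456659082392 0.5928213068889818 zmax 0.03175808964503307
-0.37 x 0.5092835864823207 0.594044102728036 zmax 0.03757502169771876
-0.36 x 0.5096220735254683 0.5935809706373708 zmax 0.09276901477535343
-0.35 x 0.5098029533406597 0.593932620403648 zmax 0.09395717027541506
-0.34 x 0.5100985962638398
[... 262 characters left out ...]
x 0.5109759251274524 0.5958294184899445 zmax 0.036677203774518385
-0.29 x 0.5112732195333928 0.595562457237222 zmax 0.09739960660856073
-0.28 x 0.5115489665645696 0.5812073465326736 zmax 0.10233108146465059
-0.27 x 0.511723089626269 0.5828620120394261 zmax 0.10208336538857832
-0.26 x 0.5119568240655846 0.5831641293492946 zmax 0.10073704973960917
-0.25 x 0.5122145778397433 0.5823815350106049 zmax 0.09782724140154336
-0.24 x 0.5126180306954977 0.5956808525763633 zmax 0.08727092707367662
-0.23 x 0.5128822677905993 0.595922991407819 zmax 0.08792224659823744
-0.22 x 0.5128528729760209 0.5961509153326281 zmax 0.08748882862159729
-0.21 x 0.513561021216796 0.5730076873929482 zmax 0.08734568744662063
```

```bash
python3 -c "
from h import *
plan([.5525,-.351,.12],178.6,6)"
```

```text
[[[-4.6,-11.4,24.7],[-0.0,0.0,0.003]],[[-4.6,-11.4,24.7],[-0.0,0.0,0.003]],[[-4.7,-11.4,24.7],[-0.0,0.0,0.003]],[[-4.7,-11.3,24.7],[-0.0,0.0,0.003]],[[-4.8,-11.3,24.7],[-0.0,0.0,0.003]],[[-4.8,-11.3,24.7],[-0.0,0.0,0.003]]]
```

```bash
python3 -m creep '[[[-5,-11,25],[0,0,0.003]],[[-5,-11,25],[0,0,0.003]],[[-5,-12,25],[0,0,0.003]],[[-4,-11,25],[0,0,0.003]],[[-5,-12,24],[0,0,0.003]],[[-5,-11,24],[0,0,0.003]],[[0,0,0],[0,0,0]],[[0,0,0],[0,0,0]]]' 40
python3 -c "
from h import *
plan([.5525,-.351,.069],178.6,3);p=cam('wrist');cv2.imwrite('pics/w2.png',p['image'][100:,100:540])"
```

```text
clock: 4.8
eef_pos: [0.554, -0.3505, 0.1212]
tool_rot: [0.011, 1.0, -0.0, 0.0]
ft_force: [0.2, 0.6, 0.7]
grip_width: 0.0402
grasp_force: 0.0
[[[0.5,-0.2,17.4],[-0.0,0.0,0.001]],[[0.5,-0.2,17.4],[-0.0,0.0,0.001]],[[0.5,-0.2,17.4],[-0.0,0.0,0.001]]]
```

View pics/w2.png

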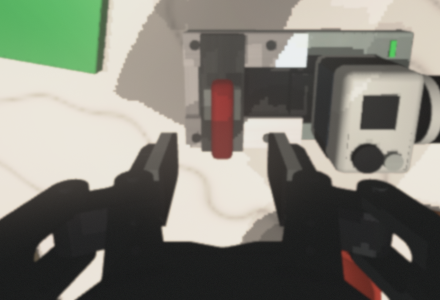

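The bar at crop (222,118) lies midway between the fingertips at (170,140) and (282,140), so I descend and close.

```bash
python3 -m creep '[[[0,0,17],[0,0,0]],[[1,0,17],[0,0,0]],[[0,0,17],[0,0,0]],[[0,0,0],[0,0,0]]]' 40
python3 -m creep '[[[0,0,0],[0,0,0]],[[0,0,0],[0,0,0]],[[0,0,0],[0,0,0]],[[0,0,0],[0,0,0]],[[0,0,0],[0,0,0]]]' 0
```

```text
clock: 5.35
eef_pos: [0.5516, -0.3494, 0.0671]
tool_rot: [0.011, 1.0, 0.001, -0.002]
ft_force: [-0.0, -0.1, 0.7]
grip_width: 0.0398
grasp_force: 0.0
clock: 5.98
eef_pos: [0.5535, -0.3508, 0.0703]
tool_rot: [0.011, 1.0, -0.0, 0.001]
ft_force: [-0.4, 0.1, 3.7]
grip_width: 0.0106
grasp_force: 59.6
```

```bash
python3 -m creep '[[[0,0,-4],[0,0,0]],[[0,0,-4],[0,0,0]],[[0,0,-2],[0,0,0]],[[0,0,0],[0,0,0]],[[0,0,0],[0,0,0]]]'
```

```text
clock: 6.6
eef_pos: [0.5531, -0.3506, 0.0789]
tool_rot: [0.011, 1.0, -0.0, 0.0]
ft_force: [5.0, -3.2, -7.1]
grip_width: 0.0108
grasp_force: 58.4
```

```bash
python3 -m creep '[[[0,0,-1.5],[0,0,0]],[[0,0,0],[0,0,0]],[[0,0,0],[0,0,-0.1]],[[0,0,0],[0,0,-0.1]],[[0,0,0],[0,0,-0.1]]]'
```

```text
clock: 7.22
eef_pos: [0.5531, -0.3503, 0.0801]
tool_rot: [-0.14, 0.99, 0.0, 0.0]
ft_force: [4.7, -2.8, -7.2]
grip_width: 0.0105
grasp_force: 58.4
```

```bash
python3 -m creep '[[[0,0,0],[0,0,-0.16]],[[0,0,0],[0,0,-0.16]],[[0,0,0],[0,0,-0.16]],[[0,0,0],[0,0,-0.16]],[[0,0,0],[0,0,-0.16]],[[0,0,0],[0,0,-0.16]],[[0,0,0],[0,0,-0.16]],[[0,0,0],[0,0,-0.15]],[[0,0,0],[0,0,0]],[[0,0,0],[0,0,0]]]'
python3 -m creep '[[[0,0,2],[0,0,0]],[[0,0,1],[0,0,0]],[[0,0,0],[0,0,0]],[[0,0,0],[0,0,0]]]'
```

```text
clock: 8.48
eef_pos: [0.5521, -0.3496, 0.08]
tool_rot: [-0.698, 0.716, 0.001, -0.0]
ft_force: [2.4, -0.3, -7.4]
grip_width: 0.0108
grasp_force: 58.4
clock: 8.98
eef_pos: [0.5523, -0.3498, 0.0783]
tool_rot: [-0.699, 0.715, 0.001, 0.0]
ft_force: [-2.9, 4.4, 1.0]
grip_width: 0.0105
grasp_force: 59.6
```

The downward load is gone, so the key rests on the jaws. I release, rise and move toward a rail survey pose.

```bash
python3 -m creep '[[[0,0,0],[0,0,0]],[[0,0,0],[0,0,0]],[[0,0,-10],[0,0,0]],[[0,0,-30],[0,0,0]],[[0,0,-40],[0,0,0]],[[0,0,-40],[0,0,0]],[[0,0,-40],[0,0,0]],[[0,0,0],[0,0,0]]]' 45
python3 - <<'E'
from h import *
p=cam("wrist");c=cloud(p);i=p["image"].astype(int);z=c[...,2]
m=(i[...,2]>2*i[...,1])&(i[...,2]>80)&(z>.07)&(abs(c[...,0]-.5525)<.04)&(abs(c[...,1]+.351)<.04)
P=c[m];print(len(P),cv2.minAreaRect((P[:,:2]*1000).astype(np.float32)),np.median(P[:,2]),np.ptp(P,axis=0))
o=bot.get_obs();print(o["eef_pos"],o["joint_pos"]);plan([.47,.0,.30],268.6,11)
E
```

```text
clock: 9.98
eef_pos: [0.555, -0.352, 0.2438]
tool_rot: [-0.699, 0.715, -0.005, 0.001]
ft_force: [0.7, -0.2, 0.2]
grip_width: 0.0449
grasp_force: 0.0
418 ((551.5875244140625, -352.6194152832031), (38.17818832397461, 7.84877347946167), 88.75234985351562) 0.09998791146924005 [0.00844725 0.03809517 0.00513819]
[ 0.55404926 -0.35135752  0.2409882 ] [-5.65067089e-01  5.60574056e-01  5.07895202e-01  1.51191064e+00
 -2.03633622e-04 -2.11308008e+00]
[[[-31.7,8.3,-5.5],[-0.0,-0.0,0.0]],[[-31.7,8.3,-5.5],[-0.0,-0.0,0.0]],[[-31.7,8.4,-5.5],[-0.0,-0.0,0.0]],[[-31.7,8.4,-5.5],[-0.0,-0.0,0.0]],[[-31.7,8.4,-5.5],[-0.0,-0.0,0.0]],[[-31.7,8.4,-5.4],[-0.0,-0.0,0.0]],[[-31.7,8.4,-5.4],[-0.0,-0.0,0.0]],[[-31.7,8.4,-5.4],[-0.0,-0.0,0.0]],[[-31.7,8.4,-5.4],[-0.0,-0.0,0.0]],[[-31.7,8.4,-5.4],[-0.0,-0.0,0.0]],[[-31.7,8.4,-5.4],[-0.0,-0.0,0.0]]]
```

```bash
python3 -m creep '[[[-33,7,-5],[0,0,0]],[[-33,7,-5],[0,0,0]],[[-33,7,-5],[0,0,0]],[[-33,7,-5],[0,0,0]],[[-33,7,-5],[0,0,0]],[[-33,7,-5],[0,0,0]],[[-33,7,-5],[0,0,0]],[[-33,7,-5],[0,0,0]],[[-33,7,-5],[0,0,0]],[[-33,7,-5],[0,0,0]],[[-33,7,0],[0,0,0]],[[-20,7,0],[0,0,0]]]' 20
python3 -m creep '[[[0,0,0],[0,0,0]],[[0,0,0],[0,0,0]]]'
python3 - <<'E'
from h import *
np.set_printoptions(precision=4,suppress=True)
print(bot.get_obs()["eef_pos"])
p=cam("wrist");c=cloud(p);cv2.imwrite("pics/w3.png",p["image"]);np.savez("w3.npz",c=c,i=p["image"])
for q in["rail","rail_mouth","stop","shield"]:
    for d in vision.place_of(p,q)[:2]: print(q,d["position"],round(d["score"],2),dep(p,d["position"]))
E
```

```text
clock: 11.52
eef_pos: [0.4767, 0.0356, 0.2868]
tool_rot: [-0.7, 0.715, 0.001, -0.001]
ft_force: [0.5, 0.4, 0.4]
grip_width: 0.0198
grasp_force: 0.0
clock: 11.78
eef_pos: [0.4774, 0.0339, 0.2872]
tool_rot: [-0.699, 0.715, 0.0, -0.001]
ft_force: [-1.2, 0.2, 0.4]
grip_width: 0.02
grasp_force: 0.0
[0.4774 0.0339 0.2872]
rail [339.1, 232.0] 0.97 [0.4574 0.1344 0.0163]
rail_mouth [330.4, 217.5] 0.68 [0.4684 0.1144 0.0159]
```

View pics/w3.png

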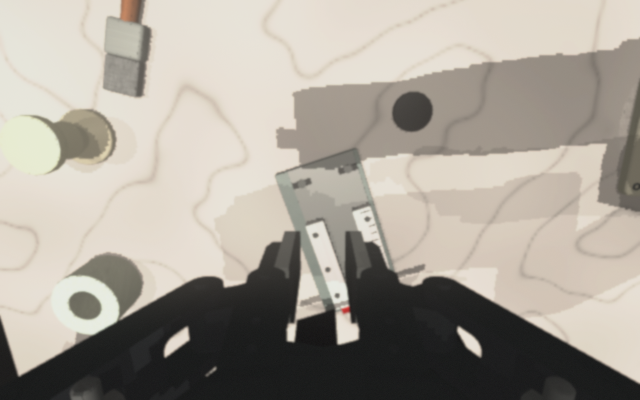

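The rail runs from the bare floor end at (318,160) towards the shield at (360,290); the lip strips are at (320,255) and (362,225), but the fingers hide the stop. I move 75 mm along for a clearer look.

```bash
python3 -m creep '[[[-25,0,-5],[0,0,0]],[[-25,0,-5],[0,0,0]],[[-25,0,-5],[0,0,0]],[[0,0,0],[0,0,0]],[[0,0,0],[0,0,0]]]'
python3 - <<'E'
from h import *
np.set_printoptions(precision=4,suppress=True)
p=cam("wrist");c=cloud(p);cv2.imwrite("pics/w4.png",p["image"]);np.savez("w4.npz",c=c,i=p["image"],W=p["W"],K=p["K"])
for q in["rail","rail_mouth","stop","shield"]:
    for d in vision.place_of(p,q)[:2]: print(q,d["position"],round(d["score"],2),dep(p,d["position"]))
z=c[...,2]
def mar(m,n):
    P=c[m]
    if len(P)>3:print(n,len(P),np.median(P,axis=0),cv2.minAreaRect((P[:,:2]*1000).astype(np.float32)))
near=(abs(c[...,0]-.46)<.11)&(abs(c[...,1]-.15)<.16)
mar(near&(z>.008)&(z<.0335),"bed"); mar(near&(z>.025)&(z<.034),"lips"); mar(near&(z>.0145)&(z<.02),"floor")
mar(near&(z>.12)&(z<.2),"shield")
E
```

```text
clock: 12.65
eef_pos: [0.4792, 0.1088, 0.3026]
tool_rot: [-0.699, 0.715, -0.0, -0.0]
ft_force: [0.1, 0.1, -0.7]
grip_width: 0.0198
grasp_force: 0.0
rail [337.5, 176.5] 0.66 [0.4601 0.1388 0.0173]
rail_mouth [331.2, 157.4] 0.94 [0.4677 0.114  0.0168]
stop [365.7, 240.7] 0.69 [0.4236 0.2265 0.0215]
stop [109.2, 227.0] 0.51 [0.7388 0.1863 0.0564]
bed 13041 [0.4571 0.1247 0.0163] ((430.037841796875, 122.50730895996094), (194.6495819091797, 250.27847290039062), 7.937684535980225)
lips 3528 [0.433  0.1643 0.0303] ((446.24798583984375, 174.78810119628906), (167.30003356933594, 137.2614288330078), 17.058565139770508)
floor 6556 [0.4558 0.0963 0.0162] ((455.3455810546875, 141.84446716308594), (105.79912567138672, 208.5493927001953), 17.216217041015625)
shield 3998 [0.4699 0.2382 0.1545] ((432.3734130859375, 227.9080810546875), (173.43646240234375, 6.437915802001953), 17.444164276123047)
```

View pics/w4.png

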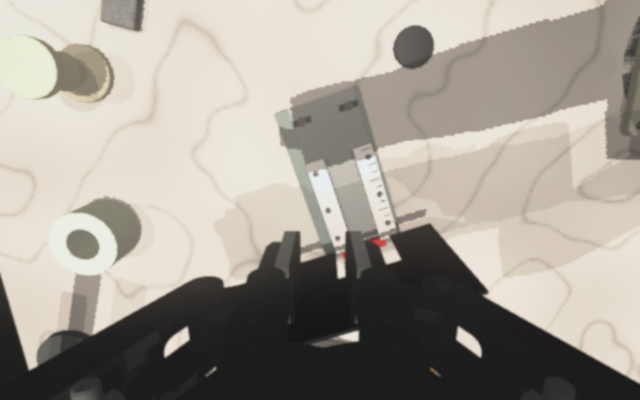

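The view shows the bed at (340,170) running to the shield, the lip strips at (325,205) and (375,190), and the red stop at (375,243). The track looks offset to the image right. Next I measure the edges in the rail frame.

```bash
python3 - <<'E'
from h import *
np.set_printoptions(precision=1,suppress=True)
for fn in("w4.npz","w3.npz"):
    f=np.load(fn);c=f["c"];z=c[...,2]
    m=(z>.011)&(z<.034)&(abs(c[...,0]-.46)<.12)&(abs(c[...,1]-.15)<.17)
    # yaw from the two end corners etc.: long-edge fits of bed
    for it,(th,o) in enumerate([(107.2,(.4555,.142))]):
        a=np.radians(th);ex=np.array([np.cos(a),np.sin(a)]);ey=np.array([-ex[1],ex[0]])
        d=c[...,:2]-np.array(o);X=d@ex*1000;Y=d@ey*1000
        E=[]
        for x in range(-100,90,8):
            s=m&(abs(X-x)<3)&(abs(Y)<58)
            if s.sum()<20: continue
            y=Y[s];h=z[s]*1000
            lip=y[h>25]
            r=[y.min(),y.max()]
            if len(lip)>5:
                fl=y[(h<19.)&(h>14)&(abs(y)<30)]
                r+=[lip.min(),lip[lip<0].max() if (lip<0).any() else 99,lip[lip>0].min() if (lip>0).any() else 99,lip.max()]
                r+= [fl.min(),fl.max()] if len(fl) else []
            fl2=y[(h>14.5)&(h<18.5)]
            print(fn,x,np.array(r),"plate",np.array([fl2.min(),fl2.max()]) if len(fl2) else "")
        s=m&(abs(Y)<50);print("Xmin",np.percentile(X[s],.3)); s=s&(z>.025);print("lip Xmin",np.percentile(X[s],1))
E
```

```text
w4.npz -100 [-53.3  53.6] plate [-51.6  47.6]
w4.npz -92 [-53.8  53.5] plate [-44.6  52.6]
w4.npz -84 [-53.7  53.9] plate [-50.   51.9]
w4.npz -76 [-53.9  53.8] plate [-51.6  52.4]
w4.npz -68 [-53.3  53.7] plate [-41.6  51.2]
w4.npz -60 [-53.6  53.6] plate [-49.3  47.4]
w4.npz -52 [-54.   53.7] plate [-52.7  51.7]
w4.npz -44 [-53.8  53.6] plate [-52.   52.3]
w4.npz -36 [-53.9  53.7 -35.5 -13.3  25.3  47.  -29.9  29.8] plate [-47.1  51.7]
w4.npz -28 [-53.7  53.9 -36.5 -13.2  24.7  47.6 -13.5  24.7] plate [-47.7  24.7]
w4.npz -20 [-54.1  53.7 -36.1 -13.3  24.8  47.5 -13.5  24.9] plate [-41.7  24.9]
w4.npz -12 [-53.5  53.6 -36.1 -13.3  24.7  47.7 -13.6  24.7] plate [-49.7  49.9]
w4.npz -4 [-54.   53.5 -36.4 -13.3  24.6  47.7 -13.7  24.9] plate [-51.2  24.9]
w4.npz 4 [-53.7  53.6 -36.1 -13.3  24.8  47.4 -13.7  25. ] plate [-43.1  53.1]
w4.npz 12 [-54.   53.7 -36.3 -13.3  24.7  47.4 -13.7  24.7] plate [-50.7  51.5]
w4.npz 20 [-53.7  53.5 -36.2 -13.4  24.7  47.5 -13.7  24.9] plate [-13.7  50.1]
w4.npz 28 [-53.9  53.3 -36.  -13.5  24.6  47.4 -13.7  24.5] plate [-48.6  52.7]
w4.npz 36 [-54.1
[... 1557 characters left out ...]
41.9  47.5 -14.   -0.8] plate [-48.5  51.3]
w3.npz 28 [-53.8  53.7 -36.1 -13.5  44.5  47.2 -14.3  -3.8] plate [-50.2  51.4]
w3.npz 36 [-54.1  53.3 -36.  -13.4  45.   47.4 -14.   -6. ] plate [-52.6  50.3]
w3.npz 44 [-53.8  53.5 -36.5 -13.4  45.5  47.5 -14.3  -8.6] plate [-47.2  -8.6]
w3.npz 52 [-54.1  53.7 -36.3 -13.3  45.6  47.3 -14.4 -11.3] plate [-50.9  48.9]
w3.npz 60 [-53.7  53.4 -36.4 -13.4  99.  -13.4 -14.4 -13.3] plate [-14.4 -13.3]
w3.npz 68 [-53.7  53.6 -36.2 -14.4  99.  -14.4] plate [-52.5 -52.5]
w3.npz 76 [-53.3 -15.7 -36.3 -15.7  99.  -15.7] plate [-41.5 -41.4]
w3.npz 84 [-54.1 -17.9 -36.4 -17.9  99.  -17.9] plate [-49.6 -49.6]
Xmin -104.33890839846656
lip Xmin -34.43431267115901
```

```bash
python3 -c "
from h import *
plan([.5541,-.273,.17],268.6,12)"
```

```text
[[[31.6,-7.0,11.1],[0.0,-0.0,0.0]],[[31.6,-7.0,11.1],[0.0,-0.0,0.0]],[[31.6,-7.0,11.1],[0.0,-0.0,0.0]],[[31.6,-7.0,11.1],[0.0,-0.0,0.0]],[[31.6,-7.0,11.1],[0.0,-0.0,0.0]],[[31.6,-7.0,11.1],[0.0,-0.0,0.0]],[[31.6,-7.0,11.1],[0.0,-0.0,0.0]],[[31.6,-7.0,11.1],[0.0,-0.0,0.0]],[[31.6,-7.0,11.1],[0.0,-0.0,0.0]],[[31.6,-7.0,11.1],[0.0,-0.0,0.0]],[[31.6,-7.0,11.1],[0.0,-0.0,0.0]],[[31.6,-7.0,11.1],[0.0,-0.0,0.0]]]
```

```bash
python3 -m creep '[[[32,-7,5],[0,0,0]],[[32,-7,10],[0,0,0]],[[32,-7,12],[0,0,0]],[[32,-7,12],[0,0,0]],[[32,-7,12],[0,0,0]],[[32,-7,12],[0,0,0]],[[32,-7,12],[0,0,0]],[[32,-7,12],[0,0,0]],[[32,-7,12],[0,0,0]],[[31,-7,12],[0,0,0]],[[31,-7,12],[0,0,0]],[[29,-7,10],[0,0,0]]]' 85
python3 -m creep '[[[0,0,0],[0,0,0]],[[0,0,0],[0,0,0]],[[0,0,0],[0,0,0]]]'
python3 - <<'E'
from h import *
np.set_printoptions(precision=4,suppress=True)
p=cam("wrist");c=cloud(p);z=c[...,2];cv2.imwrite("pics/w5.png",p["image"])
m=(z>.09)&(z<.105)&(abs(c[...,0]-.554)<.045)&(c[...,1]<-.235)&(c[...,1]>-.32)
P=c[m];print(len(P),np.median(P[:,2]),cv2.minAreaRect((P[:,:2]*1000).astype(np.float32)))
plan([.5541,-.273,.045],268.6,5)
E
```

```text
clock: 14.4
eef_pos: [0.5544, -0.2729, 0.1691]
tool_rot: [-0.699, 0.715, 0.0, -0.0]
ft_force: [-0.6, 0.5, 0.3]
grip_width: 0.0852
grasp_force: 0.0
clock: 14.78
eef_pos: [0.5548, -0.2707, 0.1705]
tool_rot: [-0.699, 0.715, -0.0, 0.0]
ft_force: [0.7, 0.0, 0.3]
grip_width: 0.0852
grasp_force: 0.0
4962 0.0962393809587999 ((554.0067138671875, -269.12042236328125), (40.557525634765625, 58.0189323425293), 88.61799621582031)
[[[0.5,0.2,25.1],[-0.0,-0.0,0.001]],[[0.5,0.2,25.1],[-0.0,-0.0,0.001]],[[0.5,0.2,25.1],[-0.0,-0.0,0.001]],[[0.5,0.2,25.1],[-0.0,-0.0,0.001]],[[0.5,0.2,25.1],[-0.0,-0.0,0.001]]]
```

View pics/w5.png

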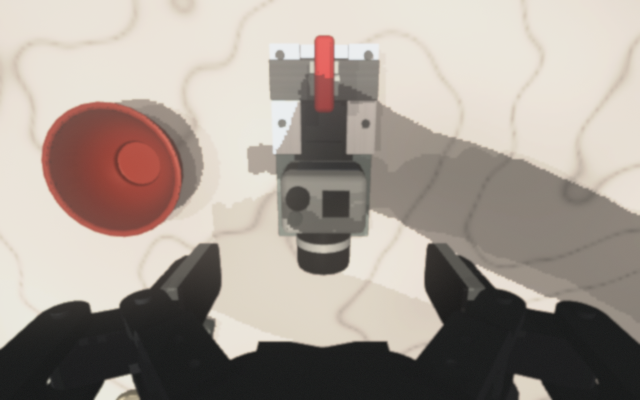

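The handle at (323,75) is latched along the track, the camera top at (323,200) is centred between the fingers, and the bowl at (112,165) is well clear. I descend and grip.

```bash
python3 -m creep '[[[0,0,25],[0,0,0]],[[1,1,25],[0,0,0]],[[1,0,25],[0,0,0]],[[1,0,25],[0,0,0]],[[0,0,25],[0,0,0]],[[0,0,0],[0,0,0]],[[0,0,0],[0,0,0]]]' 85
python3 -m creep '[[[0,0,0],[0,0,0]],[[0,0,0],[0,0,0]],[[0,0,0],[0,0,0]],[[0,0,0],[0,0,0]],[[0,0,0],[0,0,0]]]' 40
```

```text
clock: 15.7
eef_pos: [0.5545, -0.2743, 0.0461]
tool_rot: [-0.699, 0.715, -0.001, 0.0]
ft_force: [-0.4, 0.3, 0.8]
grip_width: 0.0847
grasp_force: 0.0
clock: 16.32
eef_pos: [0.5544, -0.2749, 0.0465]
tool_rot: [-0.699, 0.715, -0.001, 0.0]
ft_force: [-0.5, -0.0, 6.1]
grip_width: 0.0577
grasp_force: 65.9
```

```bash
python3 -m creep '[[[0,0,-1.5],[0,0,0]],[[-3,0,0],[0,0,0]],[[-6,0,0],[0,0,0]],[[-8,0,0],[0,0,0]],[[0,0,0],[0,0,0]]]'
```

```text
clock: 16.95
eef_pos: [0.5541, -0.2561, 0.0465]
tool_rot: [-0.699, 0.715, 0.0, 0.0]
ft_force: [-0.6, 0.6, 2.5]
grip_width: 0.0574
grasp_force: 65.6
```

```bash
python3 -m creep '[[[-10,0,0],[0,0,0]],[[-12,0,0],[0,0,0]],[[-12,0,0],[0,0,0]],[[-12,0,0],[0,0,0]],[[-12,0,0],[0,0,0]],[[-12,0,0],[0,0,0]],[[-8,0,0],[0,0,0]],[[0,0,0],[0,0,0]]]'
python3 -m creep '[[[0,0,-8],[0,0,0]],[[0,0,-20],[0,0,0]],[[0,0,-30],[0,0,0]],[[0,0,-10],[0,0,0]],[[0,0,0],[0,0,0]],[[0,0,0],[0,0,0]]]'
python3 - <<'E'
from h import *
o=bot.get_obs();print(o["eef_pos"],o["ft_force"],o["ft_torque"],o["joint_pos"])
p=cam("side");cv2.imwrite("pics/s6.png",p["image"][100:400,150:550])
# rail frame: track centre at rail x=0
a=np.radians(107.2);ex=np.array([np.cos(a),np.sin(a)]);T0=np.array([.4499,.1410])
# camera offset ahead of TCP along tool -x; grip TCP was -.2749, camera at -.2686 => 6 mm ahead
t=T0+ex*(-.085-.006);print("target",t)
plan([t[0],t[1],.075],287.2,12)
E
```

```text
clock: 17.95
eef_pos: [0.5558, -0.1778, 0.0465]
tool_rot: [-0.7, 0.715, 0.001, 0.001]
ft_force: [-0.5, 1.2, 4.6]
grip_width: 0.0576
grasp_force: 65.8
clock: 18.7
eef_pos: [0.5546, -0.1791, 0.1127]
tool_rot: [-0.699, 0.715, 0.001, -0.001]
ft_force: [-0.0, 0.4, -5.4]
grip_width: 0.0574
grasp_force: 65.3
[ 0.55458387 -0.17906182  0.11268137] [-0.02453409  0.40203626 -5.42824742] [-0.03887193  0.01535883 -0.04102277] [-3.12458563e-01  4.78669118e-01  3.44602091e-02  1.12977590e+00
  2.86024865e-04 -1.86049076e+00]
target [0.47680943 0.05406967]
[[[-19.3,6.9,3.2],[0.0,0.0,-0.027]],[[-19.4,6.4,3.2],[0.0,0.0,-0.027]],[[-19.6,5.9,3.2],[0.0,0.0,-0.027]],[[-19.8,5.3,3.2],[0.0,0.0,-0.027]],[[-19.9,4.8,3.2],[0.0,0.0,-0.027]],[[-20.0,4.3,3.2],[0.0,0.0,-0.027]],[[-20.1,3.7,3.2],[0.0,0.0,-0.027]],[[-20.2,3.2,3.2],[0.0,0.0,-0.027]],[[-20.3,2.6,3.1],[0.0,0.0,-0.027]],[[-20.4,2.1,3.1],[0.0,0.0,-0.027]],[[-20.4,1.5,3.1],[0.0,0.0,-0.027]],[[-20.5,1.0,3.1],[0.0,0.0,-0.027]]]
```

View pics/s6.png

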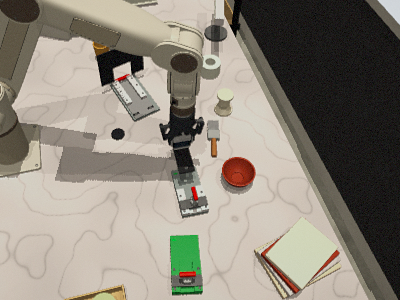

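The camera is out of the dock and held under the gripper at crop (182,160). The handle is still latched, and the rail at (130,100) is clear ahead.

```bash
python3 -m creep '[[[-19,7,0],[0,0,-0.027]],[[-19,6,0],[0,0,-0.027]],[[-20,6,0],[0,0,-0.027]],[[-20,5,0],[0,0,-0.027]],[[-20,5,0],[0,0,-0.027]],[[-20,4,2],[0,0,-0.027]],[[-20,4,4],[0,0,-0.027]],[[-20,3,4],[0,0,-0.027]],[[-20,3,6],[0,0,-0.027]],[[-20,2,6],[0,0,-0.027]],[[-20,2,8],[0,0,-0.027]],[[-20,1,8],[0,0,-0.027]]]'
python3 -m creep '[[[0,0,0],[0,0,0]],[[0,0,0],[0,0,0]],[[0,0,0],[0,0,0]]]'
python3 - <<'E'
from h import *
o=bot.get_obs();print(o["eef_pos"],o["ft_force"],R.from_quat(o["tool_rot"]).as_euler("xyz",degrees=True))
plan([.4768,.0541,.0475],287.2,3)
E
```

```text
clock: 20.25
eef_pos: [0.4775, 0.0527, 0.0758]
tool_rot: [0.806, -0.592, -0.0, 0.0]
ft_force: [0.3, 0.6, -4.1]
grip_width: 0.0572
grasp_force: 65.4
clock: 20.62
eef_pos: [0.4786, 0.0512, 0.0767]
tool_rot: [0.805, -0.593, 0.0, -0.0]
ft_force: [-0.7, -0.2, -3.7]
grip_width: 0.0577
grasp_force: 65.3
[0.47864309 0.05115593 0.07665026] [-0.68306077 -0.19968368 -3.71531605] [-1.79947261e+02 -2.51591100e-02 -7.27765324e+01]
[[[-1.1,0.3,9.7],[-0.0,-0.0,0.0]],[[-1.1,0.3,9.7],[-0.0,-0.0,0.0]],[[-1.1,0.3,9.7],[-0.0,-0.0,0.0]]]
```

```bash
cat >> h.py <<'E'
def avg(n=6):
    P=[];F=[]
    for k in range(n):
        o=bot.get_obs();P.append(o["eef_pos"]);F.append(o["ft_force"]);vision.camera("top")
    P=np.array(P);p=P.mean(0);a=np.radians(107.2);ex=np.array([np.cos(a),np.sin(a)]);ey=np.array([-ex[1],ex[0]])
    d=p[:2]-[.4499,.1410];f=np.mean(F,0);np.set_printoptions(precision=2,suppress=True)
    print("rail TCP x,y,z mm",d@ex*1000,d@ey*1000,p[2]*1000,"sd",P.std(0)*1000,"F rail",f[:2]@ex,f[:2]@ey,f[2])
    print("az",np.degrees(np.arctan2(*R.from_quat(o["tool_rot"]).as_matrix()[[1,0],0]))%360,"clock",o["clock"])
E
python3 -m creep '[[[0,0,10],[0,0,0]],[[0,0,9],[0,0,0]],[[0,0,6],[0,0,0]],[[0,0,3],[0,0,0]],[[0,0,0],[0,0,0]]]'
python3 -c "
from h import *
avg()"
```

```text
clock: 21.25
eef_pos: [0.4779, 0.0515, 0.048]
tool_rot: [0.805, -0.593, -0.0, 0.0]
ft_force: [0.2, 0.7, -4.2]
grip_width: 0.0575
grasp_force: 65.3
rail TCP x,y,z mm -93.7797002177034 -0.6438327402465034 48.42257568721995 sd [0.17 0.04 0.22] F rail 0.48427079519747385 -0.08250181021876402 -4.181174355897128
az 287.2738607114992 clock 21.5
```

```bash
python3 -m creep '[[[-4,0.6,1],[0,0,0]],[[-7,0,0],[0,0,0]],[[-6,0,0],[0,0,0]],[[-3,0,0],[0,0,0]],[[-1,0,0],[0,0,0]],[[-1,0,0],[0,0,0]],[[-1,0,0],[0,0,0]],[[-1,0,0],[0,0,0]],[[-1,0,0],[0,0,0]],[[0,0,0],[0,0,0]]]'
python3 -c "
from h import *
avg(3)"
```

```text
clock: 22.8
eef_pos: [0.4701, 0.0753, 0.0473]
tool_rot: [0.805, -0.593, 0.0, -0.0]
ft_force: [0.4, -0.2, -4.2]
grip_width: 0.0575
grasp_force: 65.3
rail TCP x,y,z mm -68.76207464579413 0.14685331138483693 47.3116633274549 sd [0.01 0.02 0.01] F rail -0.1470193490405907 0.020494075712898262 -3.7697458294541697
az 287.27049979302456 clock 22.9
```

```bash
python3 -m creep '[[[-1,0,0],[0,0,0]],[[-1,0,0],[0,0,0]],[[-1,0,0],[0,0,0]],[[-1,0,0],[0,0,0]],[[-1,0,0],[0,0,0]],[[-1,0,0],[0,0,0]],[[0,0,0],[0,0,0]]]'
python3 -c "
from h import *
avg(2)"
```

```text
clock: 23.82
eef_pos: [0.4683, 0.0811, 0.0473]
tool_rot: [0.805, -0.593, -0.0, 0.0]
ft_force: [0.4, 0.1, -4.1]
grip_width: 0.0573
grasp_force: 65.3
rail TCP x,y,z mm -62.712795119923086 0.1665491813899224 47.300485033347414 sd [0.02 0.01 0.01] F rail -0.40146578632563373 -0.14665627876600718 -3.842251518268286
az 287.27569302624175 clock 23.875
```

```bash
python3 -m creep '[[[-3,0,0],[0,0,0]],[[-4,0,0],[0,0,0]],[[-5,0,0],[0,0,0]],[[-6,0,0],[0,0,0]],[[-6,0,0],[0,0,0]],[[-2,0,0],[0,0,0]],[[0,0,0],[0,0,0]]]'
python3 -c "
from h import *
avg(2)"
```

```text
clock: 24.8
eef_pos: [0.4605, 0.106, 0.0473]
tool_rot: [0.805, -0.593, 0.0, 0.0]
ft_force: [-0.1, -0.4, -5.0]
grip_width: 0.0575
grasp_force: 65.3
rail TCP x,y,z mm -36.66249988318502 0.1783182947286393 47.31465822000742 sd [0.03 0.07 0.  ] F rail -0.24311311428208182 -0.11441184791766419 -5.128898532518411
az 287.27872301785357 clock 24.85
```

Well inside with no contact force, so I continue to TCP rail x of about 28.

```bash
python3 -m creep '[[[-5,0,0],[0,0,0]],[[-7,0,0],[0,0,0]],[[-7,0,0],[0,0,0]],[[-7,0,0],[0,0,0]],[[-6,0,0],[0,0,0]],[[-3,0,0],[0,0,0]],[[0,0,0],[0,0,0]]]'
python3 -m creep '[[[-4,0,0],[0,0,0]],[[-6,0,0],[0,0,0]],[[-6,0,0],[0,0,0]],[[-6,0,0],[0,0,0]],[[-5,0,0],[0,0,0]],[[-2,0,0],[0,0,0]],[[0,0,0],[0,0,0]]]'
python3 -c "
from h import *
avg(2)"
```

```text
clock: 25.78
eef_pos: [0.4501, 0.1395, 0.0473]
tool_rot: [0.805, -0.593, 0.0, 0.0]
ft_force: [1.5, 0.1, -4.4]
grip_width: 0.0575
grasp_force: 65.3
clock: 26.65
eef_pos: [0.4416, 0.1671, 0.0473]
tool_rot: [0.805, -0.593, 0.0, 0.0]
ft_force: [-0.5, -0.6, -3.6]
grip_width: 0.0576
grasp_force: 65.3
rail TCP x,y,z mm 27.296207056996543 0.27697095469988475 47.30099536397578 sd [0.   0.07 0.  ] F rail 0.1848895054543635 0.4058579427802172 -4.106024609526175
az 287.2721763366309 clock 26.7
```

```bash
python3 -m creep '[[[0,0,1],[0,0,0]],[[0,0,0.3],[0,0,0]],[[0,0,0],[0,0,0]]]'
python3 -m creep '[[[0,0,0],[0,0,0]],[[0,0,0],[0,0,0]],[[0,0,0],[0,0,0]],[[0,0,-10],[0,0,0]],[[0,0,-20],[0,0,0]],[[0,0,-25],[0,0,0]],[[0,0,-15],[0,0,0]],[[0,0,0],[0,0,0]]]' 80
python3 - <<'E'
from h import *
avg(2)
p=cam("wrist");c=cloud(p);z=c[...,2];a=np.radians(107.2);ex=np.array([np.cos(a),np.sin(a)]);ey=np.array([-ex[1],ex[0]])
d=c[...,:2]-np.array([.4499,.1410]);X=d@ex*1000;Y=d@ey*1000
m=(z>.09)&(z<.104)&(abs(Y)<40)&(abs(X-35)<50);P=np.stack([X[m],Y[m]],1).astype(np.float32);print(len(P),cv2.minAreaRect(P),np.median(z[m]),np.percentile(P,[1,99],axis=0))
E
```

```text
clock: 27.12
eef_pos: [0.4417, 0.1668, 0.0464]
tool_rot: [0.805, -0.593, 0.0, -0.0]
ft_force: [-2.1, -0.3, 1.6]
grip_width: 0.0574
grasp_force: 65.6
clock: 28.12
eef_pos: [0.4429, 0.1674, 0.1178]
tool_rot: [0.805, -0.593, 0.001, -0.002]
ft_force: [0.8, -0.1, -0.6]
grip_width: 0.0799
grasp_force: 0.0
rail TCP x,y,z mm 27.29747039746903 -0.6966532847851375 117.25729776931206 sd [0.39 0.14 0.52] F rail -0.13414392067338182 -0.4350398630241728 -0.05941832709496314
az 287.2704213377816 clock 28.175
8137 ((33.195404052734375, 0.5862331390380859), (41.7642707824707, 58.09834289550781), 0.2753252387046814) 0.09621189584452236 [[ 12.88 -27.24]
 [ 52.8   28.38]]
```

```bash
python3 -m creep '[[[15,1,0],[0,0,0]],[[25,0,0],[0,0,0]],[[15,0,0],[0,0,0]],[[0,0,20],[0,0,0]],[[0,0,25],[0,0,0]],[[0,0,20],[0,0,0]],[[0,0,7],[0,0,0]],[[0,0,0],[0,0,0]],[[0,0,0],[0,0,0]]]' 0
python3 -c "
from h import *
avg(2)"
```

```text
clock: 29.4
eef_pos: [0.4577, 0.1142, 0.0447]
tool_rot: [0.805, -0.593, 0.0, -0.001]
ft_force: [0.5, -0.3, -0.1]
grip_width: -0.0001
grasp_force: 0.0
rail TCP x,y,z mm -27.901568190438145 0.44881735964629776 44.78433999869086 sd [0.05 0.04 0.05] F rail -0.00947950192546565 0.23336826191787308 -0.43804107022712385
az 287.2659403652351 clock 29.45
```

```bash
python3 -m creep '[[[-8,0,0],[0,0,0]],[[-10,0,0],[0,0,0]],[[-6,0,0],[0,0,0]],[[-2,0,0],[0,0,0]],[[-2,0,0],[0,0,0]],[[-2,0,0],[0,0,0]],[[-3,0,0],[0,0,0]],[[-3,0,0],[0,0,0]],[[-3,0,0],[0,0,0]],[[-3,0,0],[0,0,0]],[[-3,0,0],[0,0,0]]]'
python3 -c "
from h import *
avg(2)"
```

```text
clock: 30.88
eef_pos: [0.4437, 0.1565, 0.0439]
tool_rot: [0.805, -0.593, 0.0, 0.0]
ft_force: [1.7, -4.2, -0.2]
grip_width: 0.0001
grasp_force: 0.0
rail TCP x,y,z mm 16.912324893632693 1.351511993992147 43.92175800610923 sd [0.09 0.29 0.  ] F rail -3.8932183913380323 -0.3929631606112065 -0.001460819518762188
az 287.24908805401924 clock 30.925
```

Pushing at about 4 N of sliding force, now in small steps toward the stop.

```bash
python3 -m creep '[[[-2,0,0],[0,0,0]],[[-2,0,0],[0,0,0]],[[-2,0,0],[0,0,0]],[[-1.5,0,0],[0,0,0]],[[0,0,0],[0,0,0]]]'
python3 -m creep '[[[-1,0,0],[0,0,0]],[[-1,0,0],[0,0,0]],[[0,0,0],[0,0,0]]]'
python3 -c "
from h import *
avg(2)"
```

```text
clock: 31.6
eef_pos: [0.4411, 0.1646, 0.0439]
tool_rot: [0.805, -0.593, -0.0, -0.0]
ft_force: [1.0, -2.7, -0.7]
grip_width: 0.0003
grasp_force: 0.0
clock: 31.98
eef_pos: [0.4407, 0.1663, 0.044]
tool_rot: [0.805, -0.593, -0.0, -0.0]
ft_force: [1.1, -3.0, -0.8]
grip_width: 0.0001
grasp_force: 0.0
rail TCP x,y,z mm 26.87225582868035 1.312649690168962 43.99054916267331 sd [0.01 0.01 0.01] F rail -2.9780119514592975 0.004978422301457619 -0.847711889161483
az 287.2769200987909 clock 32.025
```

```bash
python3 -m creep '[[[-0.7,0,0],[0,0,0]],[[0,0,0],[0,0,0]]]'
python3 -m creep '[[[-0.7,0,0],[0,0,0]],[[0,0,0],[0,0,0]]]'
python3 -m creep '[[[-0.7,0,0],[0,0,0]],[[0,0,0],[0,0,0]]]'
```

```text
clock: 32.33
eef_pos: [0.4406, 0.1666, 0.044]
tool_rot: [0.805, -0.593, 0.0, 0.0]
ft_force: [1.4, -4.4, -1.2]
grip_width: -0.0
grasp_force: 0.0
clock: 32.58
eef_pos: [0.4406, 0.1665, 0.044]
tool_rot: [0.805, -0.593, 0.001, 0.001]
ft_force: [1.1, -6.3, -0.4]
grip_width: -0.0001
grasp_force: 0.0
clock: 32.83
eef_pos: [0.4406, 0.1666, 0.0441]
tool_rot: [0.805, -0.593, 0.001, 0.001]
ft_force: [2.1, -9.1, 0.4]
grip_width: 0.0003
grasp_force: 0.0
```

The force rises while the tip no longer moves, so it is home. I back off, rise and check.

```bash
python3 -m creep '[[[3,0,0],[0,0,0]],[[12,0,0],[0,0,0]],[[25,0,0],[0,0,0]],[[20,0,-10],[0,0,0]],[[0,0,-40],[0,0,0]],[[0,0,-45],[0,0,0]],[[0,0,-45],[0,0,0]],[[0,0,-30],[0,0,0]],[[0,0,0],[0,0,0]],[[0,0,0],[0,0,0]]]'
python3 - <<'E'
from h import *
avg(2)
p=cam("wrist");c=cloud(p);z=c[...,2];a=np.radians(107.2);ex=np.array([np.cos(a),np.sin(a)]);ey=np.array([-ex[1],ex[0]])
d=c[...,:2]-np.array([.4499,.1410]);X=d@ex*1000;Y=d@ey*1000
m=(z>.09)&(z<.104)&(abs(Y)<40)&(abs(X-50)<32);P=np.stack([X[m],Y[m]],1).astype(np.float32);print(len(P),cv2.minAreaRect(P),np.median(z[m]),np.percentile(P,[1,99],axis=0))
s=cam("side");cv2.imwrite("pics/s7.png",cv2.resize(s["image"][60:360,180:480],None,fx=2,fy=2))
t=cam("top");i=t["image"].astype(int);c=cloud(t)
m=(i[...,2]>2*i[...,1])&(i[...,2]>80)&(abs(c[...,0]-.553)<.06)&(abs(c[...,1]+.351)<.06);P=c[m];print("handle",len(P),P.min(0),P.max(0))
E
```

```text
clock: 34.08
eef_pos: [0.4575, 0.1108, 0.2133]
tool_rot: [0.805, -0.593, -0.001, 0.0]
ft_force: [-0.3, 0.3, -0.3]
grip_width: -0.0002
grasp_force: 0.0
rail TCP x,y,z mm -31.098310246500137 1.8242702725184663 213.0353602869244 sd [0.19 0.05 0.27] F rail 0.13802687133786165 -0.005321894297474164 -0.281325649252571
az 287.26874104307785 clock 34.125
  return _methods._mean(a, axis=axis, dtype=dtype,
  ret = ret.dtype.type(ret / rcount)
Traceback (most recent call last):
IndexError: index -1 is out of bounds for axis 0 with size 0
```

```bash
python3 -m creep '[[[0,0,-40],[0,0,0]],[[0,0,-30],[0,0,0]],[[-30,0,-10],[0,0,0]],[[-30,0,0],[0,0,0]],[[-20,0,0],[0,0,0]],[[0,0,0],[0,0,0]],[[0,0,0],[0,0,0]]]' 85
python3 - <<'E'
from h import *
avg(2)
p=cam("wrist");c=cloud(p);z=c[...,2];a=np.radians(107.2);ex=np.array([np.cos(a),np.sin(a)]);ey=np.array([-ex[1],ex[0]])
d=c[...,:2]-np.array([.4499,.1410]);X=d@ex*1000;Y=d@ey*1000
m=(z>.09)&(z<.104)&(abs(Y)<40)&(abs(X-50)<32);P=np.stack([X[m],Y[m]],1).astype(np.float32);print(len(P))
if len(P):print(cv2.minAreaRect(P),np.median(z[m]),np.percentile(P,[1,99],axis=0))
s=cam("side");cv2.imwrite("pics/s7.png",cv2.resize(s["image"][60:360,180:480],None,fx=2,fy=2))
t=cam("top");i=t["image"].astype(int);c=cloud(t)
m=(i[...,2]>2*i[...,1])&(i[...,2]>80)&(abs(c[...,0]-.553)<.06)&(abs(c[...,1]+.351)<.06);P=c[m];print("handle",len(P))
if len(P):print(P.min(0),P.max(0))
E
```

```text
clock: 35.1
eef_pos: [0.434, 0.1869, 0.2933]
tool_rot: [0.805, -0.593, -0.0, 0.001]
ft_force: [0.4, 0.3, -0.0]
grip_width: 0.0851
grasp_force: 0.0
rail TCP x,y,z mm 48.39567785146808 1.5358598381943755 293.36785495871897 sd [0.08 0.1  0.08] F rail 0.005600454682829437 -0.4365886174532587 0.10842812618927489
az 287.2389911419852 clock 35.15
2204
((59.379722595214844, 0.9751319885253906), (41.4761848449707, 57.5179443359375), 0.17405575513839722) 0.096205749576255 [[ 38.91 -27.1 ]
 [ 79.75  29.21]]
handle 45
[ 0.55 -0.37  0.09] [ 0.56 -0.33  0.11]
```

View pics/s7.png

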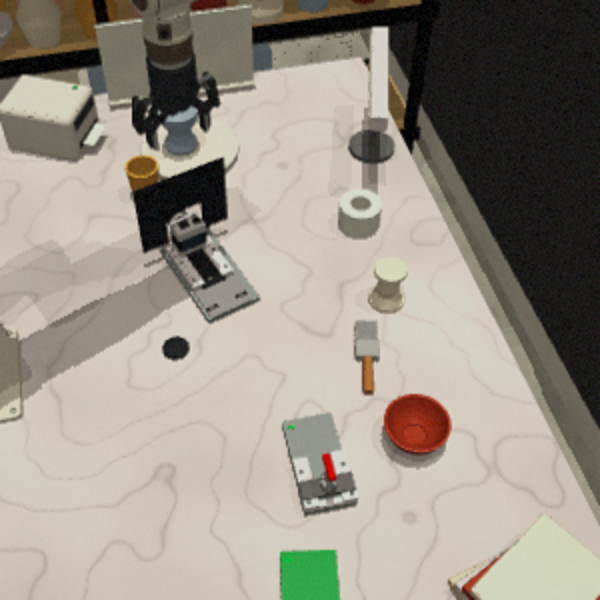

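The camera at (187,232) stands upright and home at the shield opening. The handle at (328,467) is latched along the track and the bystanders have not moved. I hand in.

```bash
python3 -c "
from h import *
print(workorder.job_done())"
```

```text
the job is handed in; nothing more can be done
None
```

The camera is upright and released, home against the rail's red stop; the plunger is latched open, nothing else was disturbed, and the job was handed in at about 35 s, with no verdict returned.

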